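Fit the electrode module and set its clamp screw

ROBOT

A 6-joint arm with a two-finger parallel gripper is mounted at the origin on the work surface. World frame = base frame: x ahead of the robot, y to its left, z up, the work surface at z = 0. Lengths are in mm, angles in degrees, forces in N, time in s.
With the tool pointing down it reaches from about 350 to 850 mm from the base axis. Payload 8.1 kg.
Tool frame: the origin (TCP) lies where the fingers leave the gripper's body, on its centre line; the fingertips stand 73 mm ahead of it and the grasp point (between the pads) lies 54 mm ahead of it; z points along the fingers, y is the line along which they close (so a half turn about z gives the same grasp; the last joint's range is limited). The gripper opens to 85 mm and grips with 20 to 120 N. Pads are 22 mm wide; open, the fingers measure 114 mm over their backs; the gripper's body (76 mm by 85 mm) begins 54 mm behind the grasp point. The pads swing forward as they close: fully open they stand 13 mm farther back than shut.
Start: joints at [-4.893, 7.471, 85.268, -0, 87.261, -4.893], TCP at [600.005, 0.022, 303.892] pointing down, gripper open.
Joint ranges: [-169.43, 169.43], [-51.17, 129.36], [1.28, 143.12], [-76.62, 256.62], [0, 156.53], [-152.29, 152.29]. Speed limits (degrees/s): [136.94, 136.94, 159.86, 180, 180, 180].

INTERFACE

Orientations are given as [roll, pitch, yaw] about the fixed x, y, z axes, in that order (R = Rz(yaw) Ry(pitch) Rx(roll)).
In Python, from bench import sense, optics, r gives the robot as it stands.
- The arm moves only by the tool servo_tool, never from a script. Its argument "plan" is a list that holds one entry, the list of rows, each a list of 5 numbers: the shift along the world's x, y, z in m, then the turn about the world's z in degrees, then the finger opening in m, from 0 to 0.0854. A call has 1 to 10 rows; each row shifts and turns the commanded pose from where the row before left it; what a row does not reach is not made up. A row lasts 1/10 s, in which the tool goes at most 50 mm and 8.59 degrees, less where a joint would pass 70% of its speed; a pose out of reach is approached as far as the arm can. A call is refused whole if a number of a shift passes 0.05 or a number of a turn 8.59, either way. A call with a gripper value outside its range is refused whole. The fingers move at their own pace and stop on an object; "force" is the grip in N (left out, the last holds). Time passes only in rows, so rows that do not move let the fingers close. It gives the time, the measured TCP pose, the force, the opening and the grip force at its end, in the units of the state.
- sense(): the state, without advancing time (a new reading comes with each control period).
- optics.snapshot(name): name is "scene" or "side" or "wrist"; returns a dict with "frame" (480x640x3 uint8, blue, green, red), "fx", "fy", "cx", "cy" (pixels), "cam_to_world" (4x4, takes a point from camera to world coordinates). Camera axes: x right, y down, z forward; pixel columns grow to the right and rows downward; lengths in mm; the calibration is good to about 2 mm. The wrist camera is an equidistant fisheye: a pixel r from the principal point sees the ray r / f radians off the axis. A picture is of the moment at which its call begins. There is no depth.
- r.hand_in(): hands the job in; it is judged then, once.
The state is a dict: "time": time; "joint_pos": joint angles; "qd": joint speeds; "joint_efforts": joint torques, N m; "tool_pos": TCP position; "tcp_rot": TCP orientation; "ft_force": force on the tool from outside, world axes, zero at the start; "wrist_torque": the same for the moment, N m; "finger_gap": finger opening in mm; "grip_force": force on a finger pad.
Only numpy, scipy, OpenCV 4.12 (cv2) and the standard library are available. Lean on these libraries where they do the work, as an engineer would, in place of code of your own. Each camera call takes 0.05 s, during which the arm holds its last target. There are 200 camera calls.

TASK

Plug the dark blue electrode module into the rectangular socket of the station, fully home with its flange flat on the deck. Then turn the red winged thumbscrew clockwise until it seats against its stop, back it off a quarter turn, and finish there still gripping the thumbscrew: do not let go of it. Leave the jars, the bottles, the beaker and the spatula where they are.

Things in the scene. Friction and masses are not known exactly. Their poses are not given: they have to be found in the camera images.
- module: loose electrode module, 0.11 kg, upright on the bench. Gold plug foot 22 (x) by 28 (y) mm, 26 long, lowest 4 mm tapered 2 mm a side; above it dark blue flange 32 by 48 mm, 8 thick; above that dark blue grip head 24 (x) by 26 (y) mm, from 34 to 70 mm above the origin, best gripped across x. Origin: centre of the foot's underside, z up. Fits with its x along the station's x, either way round.
- station: dark grey-blue station fixed on the bench, 180 (x) by 240 (y) mm, deck 50 mm high. Origin: centre of underside. Socket at x -35, y -60; screw axis at x -35, y +45. Screw housing 40 (x) by 75 mm, y +5 to +80, 71 high, with a 14 mm radius boss up to 83 mm. Three round wells 42 mm wide, 12 deep at x +60, y -70, 0, +70; jars in the outer two.
- socket (a point): centre of the mouth of the socket, level with the deck and framed by a white line, 50 mm above the bench. The hole is 24 (station x) by 30 (station y) mm and 28 mm deep; its axes are the station's. When the module is home its flange lies on the deck and its origin is 26 mm below this point.
- wing_head: red wing (bar) of the thumbscrew, 46 mm long (its x) by 12 mm thick (its y) by 30 mm high, on the vertical axis of the screw; a white line on top runs towards its +x end. Origin: centre of the bar, 103 mm above the bench (bar 88 to 118 mm); under it is a steel collar of 17 mm radius. It turns with the screw; pinch it across its 12 mm.
- clamp_screw (a joint): angle of the thumbscrew, rad, growing as it turns clockwise seen from above. 0 is fully open, 3.40 seated on its hard stop; starts between 0.1 and 1.0. At 0 the wing's x lies along the station's x. About 0.06 N m of friction; it stays where left, and does not rise or sink. It drives the tongue.
- tongue (a joint): travel (m) of the steel tongue, 16 mm wide, 6 thick, underside 10 mm above the deck, that slides from the screw's housing towards the socket (station -y), 4.5 mm per rad of the screw. Starts (0 to 4.5 mm) are clear of the module's flange; seated (15.3 mm) it lies 8.5 mm over the flange with a 2 mm gap, a quarter turn back 1.4 mm over it. It would butt against a module not home.
- jar_a: bystander: small milky jar with a white cap, 38 mm wide, 45 mm tall, in the station's well at station y -70 mm; origin at the centre of its underside, 38 mm above the bench
- jar_b: bystander: small milky jar with a blue cap, 38 mm wide, 45 mm tall, in the station's well at station y +70 mm; origin at the centre of its underside, 38 mm above the bench
- jar_c: bystander: milky jar with a white cap, 42 mm wide, 55 mm tall, on the bench; origin at the centre of its underside
- beaker: bystander: open glass beaker, 66 mm wide, 85 mm tall, on the bench; origin at the centre of its underside
- sample_bottle: bystander: milky bottle with a white cap, 56 mm wide, 120 mm tall, on the bench; origin at the centre of its underside
- amber_bottle: bystander: amber bottle with a black cap, 54 mm wide, 110 mm tall, on the bench; origin at the centre of its underside
- spatula: bystander: spatula with a blue handle, about 180 mm long, lying flat on the bench along its x; origin at its underside
Not all that is in view belongs to the job. Of the things that look like the module, the largest one is meant.

How it is judged (in metres and radians):
On the way, in this order (a step that is already met when the one before it is completed fails the run):
1. the module is plugged fully home in the socket (z of module in the frame of socket below -0.0235 m and horizontal distance between module and socket below 0.004 m and angle between the x axis of module and the x axis of station, either way round below 0.12 rad and angle between module's own z axis and vertical below 0.08 rad), for 0.2 s.
2. the thumbscrew is turned to its seat with the module home (all of step 1 and value of joint clamp_screw above 3.33 rad), for 0.1 s.
At the end, for the whole second after the job is handed in: Module home in the socket (foot 23.5 mm deep or more, within 4 mm, 0.12 rad in yaw, 0.08 rad of upright), at rest; thumbscrew, once seated (3.33 rad or more), now still and 1.57 rad (within 0.22) back from its 3.40 rad seat, its wing gripped by the fingers with over 2 N (all of step 1 and value of joint clamp_screw between 1.609 and 2.049 rad and velocity of joint clamp_screw between -0.05 and 0.05 rad/s and contact force between the fingers and wing_head above 2 N and linear speed of module below 0.02 m/s); the arm keeps its last pose, push and grip.
It fails at once if a jar, a bottle, the beaker or the spatula is shifted by more than 30 mm or tipped over (distance of any of jar_a, jar_b, jar_c, beaker, sample_bottle, amber_bottle, spatula from where it was at the start of the episode above 0.03 m or angle between any of jar_a, jar_b, jar_c, beaker, sample_bottle, amber_bottle's own z axis and vertical above 0.4 rad).
It also fails if it takes over 72 s, if anything falls off the work surface, if the arm or the gripper's body presses on something with over 40 N, if the wrist force passes 120 N, or if a joint passes its speed limit or range.

## Working session

There is one attempt and no reset: what is moved stays moved. The work goes in short steps, Python scripts to look and compute and a tool call to move; the robot and the scene stay as the last step left them, time stands still between calls to the robot, and variables do not carry over. Pictures are saved under pics/ and viewed, at most 14 in all, crops included, and the job is handed in when it is done.

Besides the shell and the picture viewer there is one more tool, called as a command line: name --argument value ..., lists and objects as JSON in quotes. servo_tool: Moves the arm, as the interface text tells. Its arguments: {"type":"object","properties":{"plan":{"type":"array"},"force":{"type":"number"}},"required":["plan"]}

```bash
mkdir -p pics; cat > h.py <<'E'
import numpy as np, cv2
from bench import sense, optics, r
def snap(n,f):
    s=optics.snapshot(n); cv2.imwrite('pics/'+f+'.png',s['frame']); np.save('pics/'+f+'.npy',{k:s[k] for k in s if k!='frame'},allow_pickle=True); return s
def load(f): return np.load('pics/'+f+'.npy',allow_pickle=True).item()
def ray(s,u,v,fish=False):
    x=(u-s['cx'])/s['fx']; y=(v-s['cy'])/s['fy']
    if fish:
        t=np.hypot(x,y); d=np.array([x/t*np.sin(t),y/t*np.sin(t),np.cos(t)]) if t>1e-9 else np.array([0,0,1.])
    else: d=np.array([x,y,1.])
    T=np.array(s['cam_to_world']); return T[:3,3],T[:3,:3]@d
def atz(s,u,v,z,fish=False):
    o,d=ray(s,u,v,fish); return (o+d*(z-o[2])/d[2]).round(1)
def proj(s,p,fish=False):
    T=np.array(s['cam_to_world']); c=T[:3,:3].T@(np.array(p,float)-T[:3,3])
    if fish:
        t=np.arctan2(np.hypot(c[0],c[1]),c[2]); n=np.hypot(c[0],c[1]); q=c[:2]/n*t
    else: q=c[:2]/c[2]
    return np.array([s['cx']+s['fx']*q[0],s['cy']+s['fy']*q[1]]).round(1)
E
python3 - <<'E'
from h import *
print(sense())
for n in ('scene','side','wrist'):
    s=snap(n,n+'0'); print(n,s['fx'],s['cx'],s['cy'],np.array(s['cam_to_world']).round(3).tolist())
E
```

```text
{'time': 0.0, 'joint_pos': array([-4.89262463e+00,  7.51423037e+00,  8.53317841e+01, -2.70609705e-04,
        8.72615938e+01, -4.89295826e+00]), 'qd': array([-0.02770618, -0.04606717, -0.01334884, -0.08682948,  0.02755036,
       -0.00439818]), 'joint_efforts': array([-1.90700346e-03, -5.69404185e+01, -5.00557995e+01, -2.19391650e-04,
        1.44415747e-02,  7.24149572e-05]), 'tool_pos': array([5.99568173e+02, 6.24780094e-02, 3.02829454e+02]), 'tcp_rot': array([-1.79892761e+02, -8.90909950e-03,  9.00003385e+01]), 'ft_force': array([ 0.12620656,  0.5766238 , -0.16101209]), 'wrist_torque': array([ 0.04256835,  0.00419171, -0.00527231]), 'grip_force': 0.0, 'finger_gap': 85.16839380863205}
scene 606.3370013444085 319.6133096778837 231.12661894460385 [[-0.788, 0.365, -0.496, 1332.854], [0.616, 0.458, -0.641, 1006.666], [-0.006, -0.81, -0.586, 1023.055], [0.0, 0.0, 0.0, 1.0]]
side 453.56706758589013 316.11813828846874 235.84651266066857 [[0.768, -0.339, 0.544, -5.793], [-0.641, -0.389, 0.662, -659.058], [-0.013, -0.857, -0.515, 597.232], [0.0, 0.0, 0.0, 1.0]]
wrist 371.64829954431775 316.6796070569858 238.12746678988904 [[1.0, 0.0, -0.0, 599.617], [0.0, -0.963, -0.268, 67.361], [-0.001, 0.268, -0.963, 374.319], [0.0, 0.0, 0.0, 1.0]]
```

View pics/scene0.png

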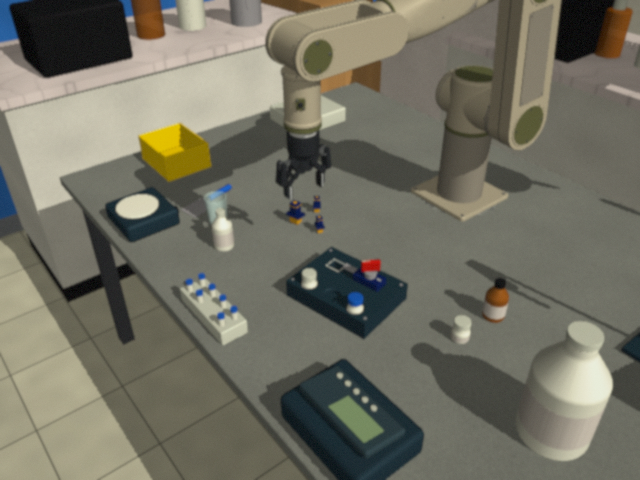

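View pics/wrist0.png

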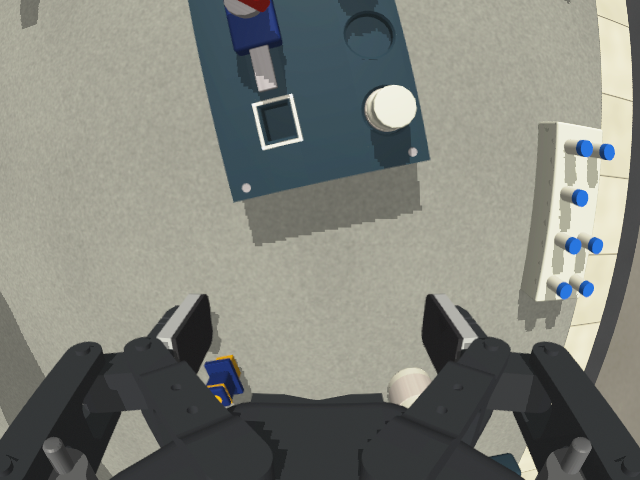

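View pics/side0.png

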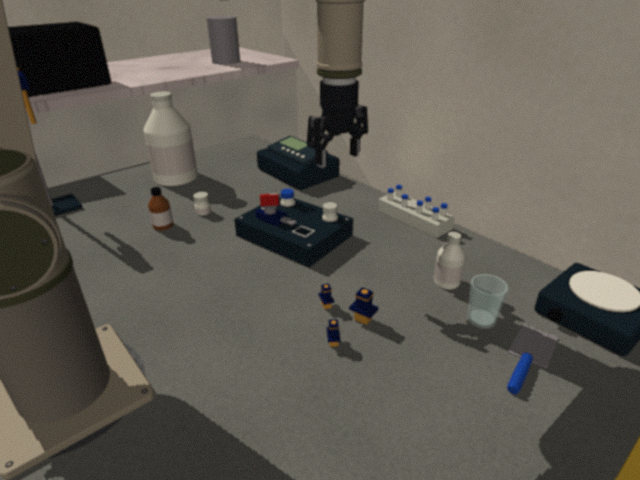

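```bash
python3 - <<'E'
from h import *
w=load('wrist0'); a=load('scene0'); b=load('side0')
c=[atz(w,u,v,50,True) for u,v in((254,106),(291,95),(302,137),(265,149))]; print(c,np.mean(c,0))
print('st corners',atz(w,234,201,50,True),atz(w,429,159,50,True),atz(w,277,122,50,True))
for z in (0,70): print(z,'side',[atz(b,*p,z) for p in ((362,320),(365,291))],'scene',[atz(a,*p,z) for p in ((296,221),(297,204))])
print('others side',atz(b,326,308,0),atz(b,334,345,0),'wing',atz(b,269,200,118),atz(a,371,265,118))
E
```

```text
[array([545.2,  95.9,  50. ]), array([577.4, 104.7,  50. ]), array([586.8,  67.7,  50. ]), array([554.5,  57.7,  50. ])] [565.975  81.5    50.   ]
st corners [525.1  11.8  50. ] [699.8  50.7  50. ] [565.2  81.1  50. ]
0 side [array([ 488.4, -195. ,    0. ]), array([ 557.6, -134.2,    0. ])] scene [array([ 489. , -195.5,    0. ]), array([ 432.7, -267.2,    0. ])]
70 side [array([ 430.5, -249.4,   70. ]), array([ 491.6, -195.8,   70. ])] scene [array([ 546.7, -113.2,   70. ]), array([ 494.2, -180.1,   70. ])]
others side [ 458.7 -122.1    0. ] [ 402.  -209.8    0. ] wing [521.6 156.1 118. ] [555.1 200.3 118. ]
```

servo_tool --plan '[[[-0.014,-0.041,-0.005,0,0.085],[-0.014,-0.041,-0.005,0,0.085],[-0.014,-0.041,-0.005,0,0.085],[-0.014,-0.041,-0.005,0,0.085],[-0.014,-0.041,-0.005,0,0.085],[-0.014,-0.041,-0.005,0,0.085],[-0.014,-0.041,-0.005,0,0.085],[-0.014,-0.041,-0.005,0,0.085],[0,0,0,0,0.085],[0,0,0,0,0.085]]]'

```text
time: 1.15
tool_pos: [487.4, -328.6, 263.2]
tcp_rot: [-180.0, -0.1, 89.9]
ft_force: [0.4, -0.9, -0.3]
finger_gap: 84.7
grip_force: 0.0
```

```bash
python3 - <<'E'
from h import *
s=sense(); print(s['tool_pos'],s['tcp_rot']); snap('wrist','w1')
E
```

```text
[ 487.35016952 -328.57266481  263.24601962] [-1.79956694e+02 -6.50249762e-02  8.98603983e+01]
```

View pics/w1.png

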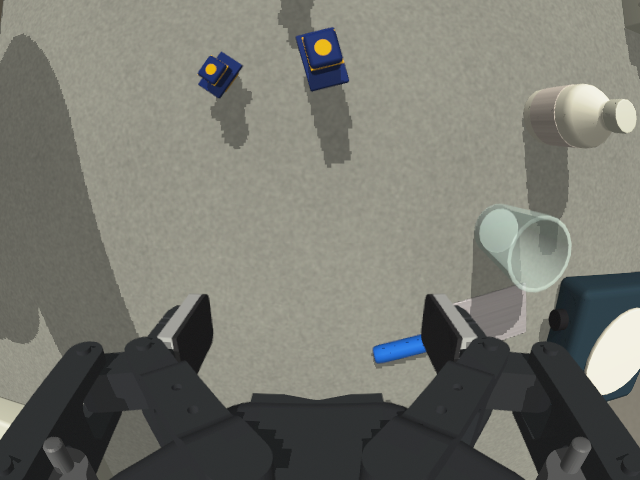

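```bash
python3 - <<'E'
from h import *
s=load('w1'); im=cv2.imread('pics/w1.png')
print(np.array(s['cam_to_world'])[:3,3])
print('top',atz(s,322,47,70,True),'flange front',atz(s,306,90,34,True),atz(s,348,79,34,True))
cv2.imwrite('pics/w1c.png',cv2.resize(im[15:105,270:375],None,fx=6,fy=6,interpolation=cv2.INTER_CUBIC))
E
```

```text
[ 487.4380044  -261.33889531  334.6957903 ]
top [ 491.4 -195.4   70. ] flange front [ 479.1 -222.5   34. ] [ 512.6 -213.2   34. ]
```

View pics/w1c.png

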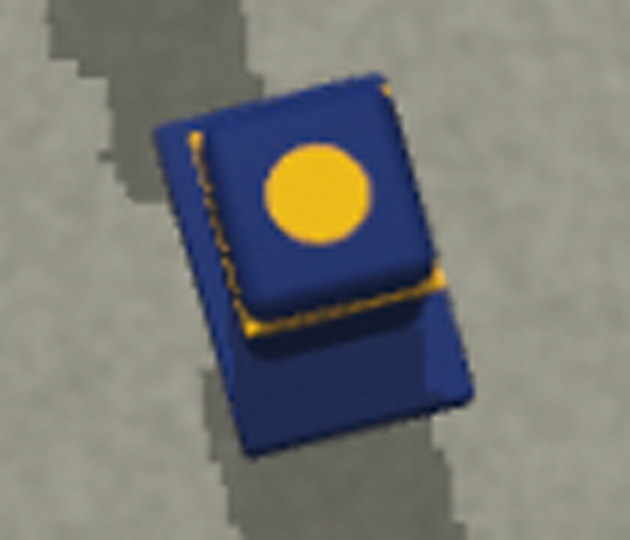

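```bash
python3 - <<'E'
from h import *
s=load('w1')
P=lambda a,b,z:atz(s,270+a/6,15+b/6,z,True)
fl,fr,bl=P(248,452,34),P(472,398,34),P(157,130,34); tl,tr=P(250,318,68),P(435,272,68)
ang=lambda a,b:np.degrees(np.arctan2(*(b-a)[[1,0]]))
print(fl,fr,bl,'yaw',ang(fl,fr),ang(fl,bl)-90,ang(tl,tr),np.linalg.norm(fr-fl),np.linalg.norm(bl-fl),'ctr',P(318,193,70),(fr+bl)/2)
w=load('wrist0')
Q=lambda u,v:atz(w,u,v,50,True)
print('station',ang(Q(234,201),Q(429,159)),ang(Q(246,188),Q(412,152)),ang(Q(265,149),Q(302,137)),ang(Q(254,106),Q(291,95)),ang(Q(265,149),Q(254,106))-90,ang(Q(302,137),Q(291,95))-90,ang(Q(234,201),Q(190,0))-90)
E
```

```text
[ 483.4 -222.8   34. ] [ 513.1 -215.1   34. ] [ 471.3 -177.3   34. ] yaw 14.53445508054013 14.892221822702169 15.143864902078679 30.681916498159026 47.08141884013266 ctr [ 492.1 -195.5   70. ] [ 492.2 -196.2   34. ]
station 12.553113535012539 12.60714253914734 17.202395369092304 15.285226834555061 13.682788485227533 14.254650718226628 12.135895665895404
```

servo_tool --plan '[[[0.001,0.0265,0,3,0.085],[0.001,0.0265,0,3,0.085],[0.001,0.0265,0,3,0.085],[0.001,0.0265,0,3,0.085],[0.001,0.0265,-0.01,3,0.08],[0,0,-0.035,0,0.075],[0,0,-0.035,0,0.07],[0,0,0,0,0.065],[0,0,0,0,0.065]]]'

```text
time: 2.1
tool_pos: [493.0, -194.3, 184.1]
tcp_rot: [-179.9, -0.1, 105.1]
ft_force: [-0.3, -0.0, 0.5]
finger_gap: 65.0
grip_force: 0.0
```

```bash
python3 - <<'E'
from h import *
s=sense(); print(s['tool_pos'],s['tcp_rot'],s['finger_gap'])
w=snap('wrist','w2'); a=snap('side','s2'); b=snap('scene','c2')
for n,q,f in(('w',w,1),('side',a,0),('scene',b,0)): print(n,proj(q,[492,-196,70],f))
u,v=proj(a,[492,-196,60]).astype(int); u2,v2=proj(b,[492,-196,60]).astype(int)
A=a['frame'][v-50:v+50,u-65:u+65];B=b['frame'][v2-50:v2+50,u2-65:u2+65]
print(u,v,u2,v2)
cv2.imwrite('pics/two2.png',np.vstack([cv2.resize(x,None,fx=3,fy=3,interpolation=cv2.INTER_CUBIC) for x in(A,B)]))
E
```

```text
[ 493.01451169 -194.25239581  184.14499671] [-1.79945412e+02 -6.30469383e-02  1.05089961e+02] 64.99746918526863
w [314.2 269.4]
side [365.3 291. ]
scene [294.4 201.4]
365 295 294 204
```

View pics/two2.png

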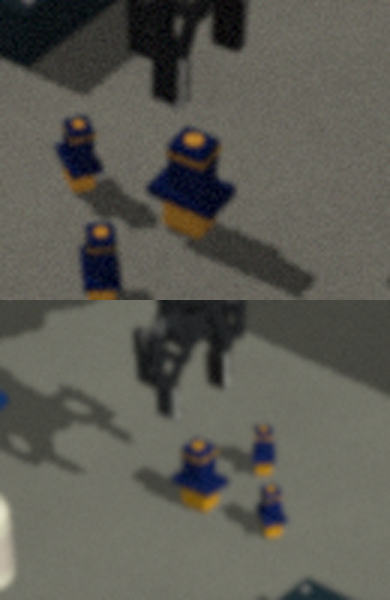

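```bash
python3 - <<'E'
from h import *
w=load('w2'); im=cv2.imread('pics/w2.png').astype(int)
m=(im[:,:,2]>180)&(im[:,:,1]>140)&(im[:,:,0]<100)
m[:, :250]=0; m[:,380:]=0
n,l,st,c=cv2.connectedComponentsWithStats(m.astype(np.uint8))
for i in range(1,n):
    if st[i,4]>40: print(st[i],c[i],atz(w,*c[i],70,True))
# blue mask: top-face edges
E
```

```text
[297 104  16  15 193] [304.20725389 110.85492228] [ 465.9 -118.    70. ]
[292 242  45   6  65] [314.66153846 242.61538462] [ 488.4 -181.6   70. ]
[303 260  23  22 378] [313.74074074 270.05026455] [ 491.8 -196.4   70. ]
```

servo_tool --plan '[[[-0.001,-0.002,-0.025,0,0.065],[0,0,-0.025,0,0.065],[0,0,-0.022,0,0.065],[0,0,0,0,0.045],[0,0,0,0,0.02],[0,0,0,0,0.01],[0,0,0,0,0.01],[0,0,0,0,0.01],[0,0,0,0,0.01]]]' --force 60

```text
time: 3.15
tool_pos: [493.4, -198.3, 114.3]
tcp_rot: [179.8, 0.2, 105.0]
ft_force: [-1.5, 0.4, 6.9]
finger_gap: 22.9
grip_force: 59.5
```

servo_tool --plan '[[[0,0,0.01,0,0.01],[0,0,0.02,0,0.01],[0,0,0.04,0,0.01],[0,0,0.04,0,0.01],[0,0,0,0,0.01],[0,0,0,0,0.01]]]'

```text
time: 3.75
tool_pos: [492.8, -197.8, 224.1]
tcp_rot: [179.8, 0.1, 105.0]
ft_force: [0.1, -0.3, -2.0]
finger_gap: 22.9
grip_force: 59.0
```

```bash
python3 - <<'E'
from h import *
s=sense(); print(s['tool_pos'],s['tcp_rot'],s['finger_gap'],s['ft_force'])
t=s['tool_pos']
w=snap('wrist','w3'); a=snap('side','s3'); b=snap('scene','c3')
p=[t[0],t[1],t[2]-60]
C=[]
for q in(a,b):
    u,v=proj(q,p).astype(int); print(u,v)
    C.append(cv2.resize(q['frame'][v-40:v+40,u-50:u+50],None,fx=4,fy=4,interpolation=cv2.INTER_CUBIC))
C.append(cv2.resize(w['frame'][230:350,200:430],(400,209)))
cv2.imwrite('pics/two3.png',cv2.resize(np.vstack(C),None,fx=.7,fy=.7))
E
```

```text
[ 492.82258657 -197.82718001  224.09085488] [1.79837379e+02 1.45055373e-01 1.05003820e+02] 22.902227056678992 [ 0.05469971 -0.25345633 -2.01156558]
368 248
292 172
```

View pics/two3.png

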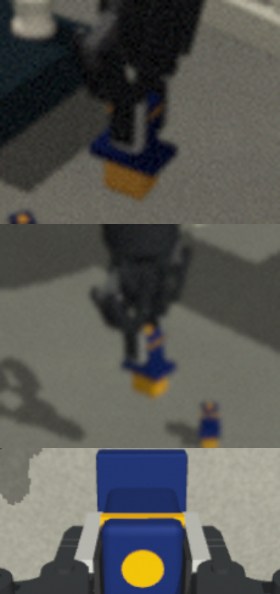

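```bash
python3 - <<'E'
from h import *
w=load('w3'); im=cv2.imread('pics/w3.png').astype(int)
t=np.array([492.82,-197.83,224.09])
m=((im[:,:,2]>180)&(im[:,:,1]>140)&(im[:,:,0]<100)).astype(np.uint8); m[:, :250]=0; m[:,380:]=0
n,l,st,c=cv2.connectedComponentsWithStats(m)
for i in range(1,n):
    if st[i,4]>40: print(st[i],c[i],[atz(w,*c[i],z,True)-t for z in (175,179.8,184)])
b=((im[:,:,0]>60)&(im[:,:,0]>im[:,:,2]*1.8)).astype(np.uint8); b[:,:240]=0;b[:,400:]=0;b[:220]=0
for v in range(222,300,6):
    x=np.flatnonzero(b[v]); print(v,x.min() if len(x) else None,x.max() if len(x) else None,end='; ')
print()
zt=180-36
for v in (240,258):
    x=np.flatnonzero(b[v])
    if len(x): P=[atz(w,u,v,zt,True) for u in(x.min()-.5,x.max()+.5)]; print(v,P,np.linalg.norm(P[1]-P[0]))
print('cols top edge',[(u,np.flatnonzero(b[:,u])[:1]) for u in range(285,350,10)])
E
```

```text
[301 103  13  13 139] [306.91366906 109.        ] [array([-22.82,  72.93, -49.09]), array([-22.62,  72.63, -44.29]), array([-22.42,  72.33, -40.09])]
[283 284  69  10 280] [315.25       285.79642857] [array([ -4.72,  15.63, -49.09]), array([ -5.22,  17.63, -44.29]), array([ -5.72,  19.33, -40.09])]
[300 314  35  30 809] [316.6934487  328.74536465] [array([  0.28,  -0.97, -49.09]), array([ -0.42,   1.63, -44.29]), array([ -1.12,   3.93, -40.09])]
222 None None; 228 None None; 234 280 352; 240 279 353; 246 280 352; 252 280 352; 258 280 352; 264 280 352; 270 280 352; 276 280 352; 282 286 348; 288 290 342; 294 285 348; 
240 [array([ 471. , -178.7,  144. ]), array([ 501.8, -170.4,  144. ])] 31.89874605685936
258 [array([ 473.3, -186.4,  144. ]), array([ 503.7, -178.3,  144. ])] 31.460610292872556
cols top edge [(285, array([232])), (295, array([232])), (305, array([232])), (315, array([232])), (325, array([232])), (335, array([232])), (345, array([232]))]
```

servo_tool --plan '[[[0.019,0.036,0,-0.4,0.01],[0.019,0.036,0,-0.4,0.01],[0.019,0.036,0,-0.4,0.01],[0.019,0.036,0,-0.4,0.01],[0.019,0.036,0,0,0.01],[0,0,0,0,0.01],[0,0,0,0,0.01]]]'

```text
time: 4.6
tool_pos: [586.3, -16.5, 220.0]
tcp_rot: [-179.8, -0.1, 103.5]
ft_force: [0.3, -0.2, -0.8]
finger_gap: 22.9
grip_force: 59.4
```

```bash
python3 - <<'E'
from h import *
s=sense(); print(s['tool_pos'],s['tcp_rot'],s['finger_gap'],s['ft_force'])
w=snap('wrist','w4'); x=proj(w,[565.6,81.3,50],1); print(x)
cv2.imwrite('pics/w4c.png',cv2.resize(w['frame'][:300,180:480],None,fx=2,fy=2,interpolation=cv2.INTER_CUBIC))
E
```

```text
[586.28621578 -16.50578528 219.95324111] [-1.79809435e+02 -5.12707236e-02  1.03528260e+02] 22.896886824514358 [ 0.28157339 -0.17830563 -0.82635017]
[321.9  87.6]
```

View pics/w4c.png

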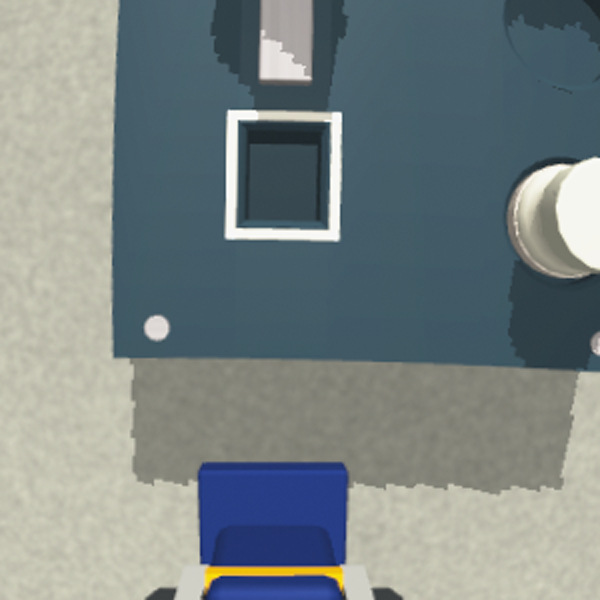

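```bash
cat > m4.py <<'E'
from h import *
w=load('w4'); im=cv2.imread('pics/w4.png'); g=im.min(2)
m=(g>150).astype(np.uint8); m[:52]=0; m[124:]=0; m[:,:285]=0; m[:,358:]=0
cs,_=cv2.findContours(m,cv2.RETR_CCOMP,cv2.CHAIN_APPROX_NONE)
t=np.array([586.29,-16.51,219.95])
for c in cs:
    if len(c)<60: continue
    p=np.array([atz(w,*q[0].astype(float),50,True)[:2] for q in c],np.float32)
    (cx,cy),(a,b),ang=cv2.minAreaRect(p); print(len(c),'ctr',cx,cy,'size',a,b,'ang',ang)
# module in hand: unknown top height h below tcp and forward offset f
yaw=np.radians(13.53); fw=np.array([-np.sin(yaw),np.cos(yaw)]); rt=np.array([np.cos(yaw),np.sin(yaw)])
b=((im[:,:,0]>60)&(im[:,:,0]>im[:,:,2]*1.8)&(im[:,:,0]>im[:,:,1]*1.5)).astype(np.uint8); b[:200]=0;b[:,:240]=0;b[:,400:]=0
col=[np.flatnonzero(b[:,u])[0] for u in range(284,350,5)]; print('edge rows',col)
yl=((im[:,:,2]>180)&(im[:,:,1]>140)&(im[:,:,0]<100)).astype(np.uint8); yl[:300]=0
n,l,st,c=cv2.connectedComponentsWithStats(yl); i=1+st[1:,4].argmax(); print('disc',c[i],st[i])
for h in (40,42,44,46,48):
    d=atz(w,*c[i],t[2]-h,True)-t; e=atz(w,315,np.mean(col)-.5,t[2]-h-36,True)-t
    x=np.flatnonzero(b[245]); P=[atz(w,u,245,t[2]-h-36,True)[:2]-t[:2] for u in(x.min()-.5,x.max()+.5)]
    print(h,'disc f,r',d[:2]@fw,d[:2]@rt,'flange f',e[:2]@fw-24,'r',np.mean(P,0)@rt,'w',np.linalg.norm(P[1]-P[0]))
E
python3 m4.py
```

```text
239 ctr 565.1361083984375 81.71797180175781 size 36.880611419677734 42.73738098144531 ang 12.57898998260498
200 ctr 565.2277221679688 82.02908325195312 size 30.929834365844727 37.259971618652344 ang 12.290209770202637
edge rows [np.int64(231), np.int64(231), np.int64(231), np.int64(231), np.int64(231), np.int64(231), np.int64(231), np.int64(231), np.int64(231), np.int64(231), np.int64(231), np.int64(231), np.int64(231), np.int64(231)]
disc [316.69183922 328.65651644] [300 314  35  30 821]
40 disc f,r 4.394963466216695 -0.26925105500339475 flange f 5.66190327744086 r -0.619579468784039 w 30.245164902840234
42 disc f,r 3.2553048162102103 -0.23492669826700097 flange f 5.15238405338453 r -0.6141150135924525 w 30.778239065937456
44 disc f,r 2.1156461662036983 -0.2006023415304965 flange f 4.642864829328193 r -0.6572629361711328 w 31.16696969549661
46 disc f,r 0.9993829625504388 -0.26350274033474597 flange f 4.133345605271863 r -0.6401007578029363 w 31.482058382513703
48 disc f,r -0.1402756874560731 -0.22917838359824155 flange f 3.6238263812155544 r -0.6346363026112938 w 32.015152662450234
```

servo_tool --plan '[[[-0.005,0.024,0,-0.5,0.01],[-0.005,0.024,0,-0.5,0.01],[-0.005,0.024,0,0,0.01],[-0.005,0.024,0,0,0.01],[0,0,-0.02,0,0.01],[0,0,-0.02,0,0.01],[0,0,0,0,0.01],[0,0,0,0,0.01],[0,0,0,0,0.01]]]'

```text
time: 5.55
tool_pos: [567.5, 77.7, 183.0]
tcp_rot: [179.9, 0.0, 102.3]
ft_force: [1.0, 0.9, -0.8]
finger_gap: 23.2
grip_force: 59.3
```

```bash
python3 - <<'E'
from h import *
s=sense(); print(s['tool_pos'],s['tcp_rot'],s['finger_gap'],s['ft_force'])
w=snap('wrist','w5'); a=snap('side','s5'); b=snap('scene','c5')
C=[]
for q in(a,b):
    u,v=proj(q,[565.2,81.9,65]).astype(int); print(u,v)
    C.append(cv2.resize(q['frame'][v-35:v+35,u-50:u+50],None,fx=5,fy=5,interpolation=cv2.INTER_CUBIC)[:, :])
C=np.vstack(C)[:600]
W=cv2.resize(w['frame'][:350,230:400],None,fx=1.7,fy=1.7); W=cv2.copyMakeBorder(W,0,C.shape[0]-W.shape[0],0,0,cv2.BORDER_CONSTANT)
cv2.imwrite('pics/five.png',np.hstack([C,W])[:600,:800])
E
```

```text
[567.53501137  77.73362853 183.01605914] [1.79928447e+02 1.81473620e-02 1.02330357e+02] 23.212144418367355 [ 1.02715605  0.91182997 -0.76439756]
303 225
335 259
```

View pics/five.png

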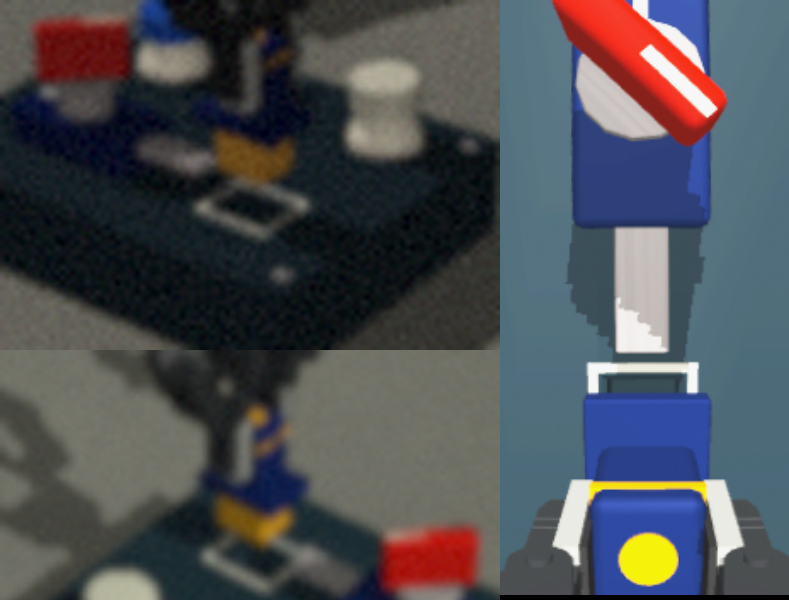

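servo_tool --plan '[[[-0.0014,0.0021,0,0,0.01],[0,0,-0.005,0,0.01],[0,0,-0.005,0,0.01],[0,0,-0.004,0,0.01],[0,0,-0.003,0,0.01],[0,0,-0.003,0,0.01],[0,0,0,0,0.01],[0,0,0,0,0.01]]]'

```text
time: 6.5
tool_pos: [565.6, 80.6, 161.9]
tcp_rot: [-180.0, -0.0, 102.4]
ft_force: [0.1, -1.1, -1.2]
finger_gap: 22.8
grip_force: 59.4
```

servo_tool --plan '[[[0.0002,-0.0004,-0.003,0,0.01],[0,0,-0.003,0,0.01],[0,0,-0.003,0,0.01],[0,0,0,0,0.01],[0,0,0,0,0.01]]]'

```text
time: 7.0
tool_pos: [565.7, 79.9, 152.4]
tcp_rot: [-180.0, 0.0, 102.4]
ft_force: [2.0, -3.8, -2.9]
finger_gap: 22.9
grip_force: 59.2
```

servo_tool --plan '[[[-0.0002,0.0003,-0.003,0,0.01],[0,0,-0.003,0,0.01],[0,0,-0.003,0,0.01],[0,0,-0.003,0,0.01],[0,0,0,0,0.01],[0,0,0,0,0.01]]]'

```text
time: 7.6
tool_pos: [566.1, 80.1, 141.0]
tcp_rot: [179.9, 0.1, 102.4]
ft_force: [3.5, -4.7, -1.6]
finger_gap: 23.3
grip_force: 59.1
```

servo_tool --plan '[[[-0.0003,0.0004,-0.002,0,0.01],[0,0,-0.002,0,0.01],[0,0,-0.002,0,0.01],[0,0,0,0,0.01],[0,0,0,0,0.01]]]'

```text
time: 8.1
tool_pos: [566.3, 80.1, 138.3]
tcp_rot: [179.9, 0.1, 102.4]
ft_force: [-11.2, -9.0, 24.3]
finger_gap: 23.1
grip_force: 62.7
```

servo_tool --plan '[[[0,0,-0.001,0,0.01],[0,0,0,0,0.01],[0,0,0,0,0.035],[0,0,0,0,0.05],[0,0,0,0,0.05],[0,0,0.03,0,0.05],[0,0,0.04,0,0.05],[0.005,-0.022,0.04,0,0.05],[0,0,0,0,0.05],[0,0,0,0,0.05]]]'

```text
time: 9.1
tool_pos: [571.0, 58.8, 245.0]
tcp_rot: [179.9, 0.0, 102.4]
ft_force: [-0.2, 0.4, -0.9]
finger_gap: 50.2
grip_force: 0.0
```

```bash
python3 - <<'E'
from h import *
s=sense(); print(s['tool_pos'],s['tcp_rot'],s['finger_gap'],s['ft_force'])
w=snap('wrist','w6'); a=snap('side','s6'); b=snap('scene','c6')
C=[]
for q in(a,b):
    u,v=proj(q,[565.2,81.9,65]).astype(int)
    C.append(cv2.resize(q['frame'][v-35:v+35,u-50:u+50],None,fx=4,fy=4,interpolation=cv2.INTER_CUBIC))
C=np.vstack(C)
W=cv2.resize(w['frame'][:350,200:440],None,fx=1.6,fy=1.6,interpolation=cv2.INTER_CUBIC)
cv2.imwrite('pics/six.png',np.hstack([C,W[:C.shape[0]]]))
E
```

```text
[571.02844371  58.79776762 244.9737369 ] [1.79860627e+02 7.22310818e-03 1.02361796e+02] 50.21516033734071 [-0.16577587  0.37931929 -0.88262612]
```

View pics/six.png

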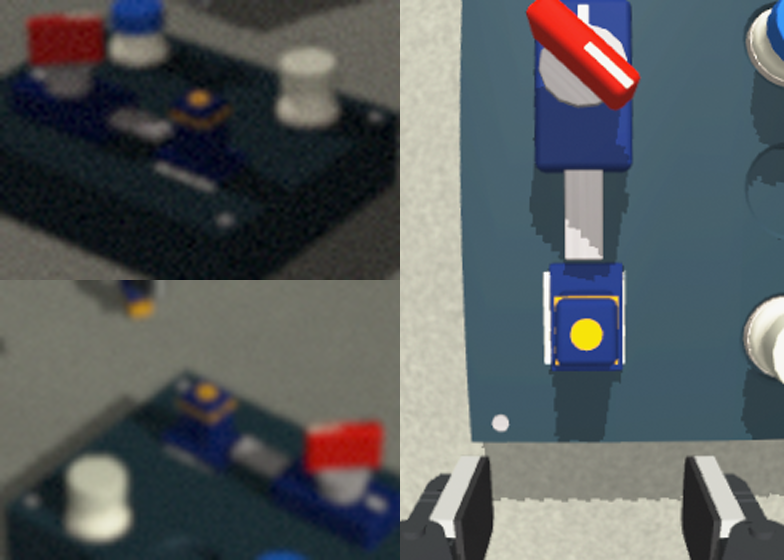

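```bash
python3 - <<'E'
from h import *
w=load('w6'); im=cv2.imread('pics/w6.png')
hs=cv2.cvtColor(im,cv2.COLOR_BGR2HSV)
# disc of the module at z 94 (home) 
yl=((im[:,:,2]>180)&(im[:,:,1]>140)&(im[:,:,0]<100)).astype(np.uint8)
n,l,st,c=cv2.connectedComponentsWithStats(yl); i=1+st[1:,4].argmax(); print('disc',c[i],atz(w,*c[i],94,True))
m=(im.min(2)>200).astype(np.uint8); m[70:]=0; m[:,:310]=0; m[:,:312]=0; m[:22]=0; m[:,352:]=0
n,l,st,c=cv2.connectedComponentsWithStats(m); 
for i in range(1,n):
    if st[i,4]<30: continue
    P=np.array([atz(w,u,v,118,True)[:2] for v,u in np.argwhere(l==i)],np.float32)
    vx,vy,x,y=cv2.fitLine(P,cv2.DIST_L2,0,.01,.01).ravel(); r_=cv2.minAreaRect(P)
    print(st[i],'line ang',np.degrees(np.arctan2(vy,vx)),x,y,r_)
m=((im[:,:,2]>190)&(im[:,:,1]<110)).astype(np.uint8); m[75:]=0
P=np.array([atz(w,u,v,118,True)[:2] for v,u in np.argwhere(m)],np.float32); print('red',len(P),cv2.minAreaRect(P))
print('screw proj',proj(w,[542.5,184.4,118],1))
E
```

```text
disc [316.09150327 208.59150327] [565.9  82.4  94. ]
[325  22  17  16  88] line ang -35.23532 552.71704 185.63977 ((553.3558959960938, 185.6062774658203), (3.1295931339263916, 11.978317260742188), 57.92601776123047)
[315  26  30  29 201] line ang -32.829197 552.3836 177.99452 ((552.2774047851562, 178.07643127441406), (2.941502809524536, 20.140979766845703), 57.23604965209961)
red 1149 ((542.31689453125, 184.5348663330078), (10.371036529541016, 44.47087097167969), 57.69268035888672)
screw proj [314.3  25.5]
```

servo_tool --plan '[[[-0.0048,0.021,0,7.5,0.05],[-0.0048,0.021,0,7.5,0.05],[-0.0048,0.021,0,7.5,0.05],[-0.0048,0.021,0,7.5,0.05],[-0.0048,0.021,0,7.5,0.05],[-0.0048,0.021,-0.02,7.5,0.05],[0,0,-0.02,0,0.05],[0,0,0,0,0.05],[0,0,0,0,0.05]]]'

```text
time: 10.15
tool_pos: [540.5, 184.8, 202.5]
tcp_rot: [-179.9, -0.1, 147.4]
ft_force: [0.4, -0.0, 0.4]
finger_gap: 50.2
grip_force: 0.0
```

```bash
python3 - <<'E'
from h import *
s=sense(); print(s['tool_pos'],s['tcp_rot'],s['joint_pos'][[0,5]])
w=snap('wrist','w7'); im=w['frame'].astype(int)
print(proj(w,[542.4,184.5,118],1))
m=((im[:,:,2]>150)&(im[:,:,1]<110)&(im[:,:,0]<110)).astype(np.uint8)
n,l,st,c=cv2.connectedComponentsWithStats(m); i=1+st[1:,4].argmax(); print(st[i],c[i])
m=((im[:,:,2]>190)&(l==i))|((im.min(2)>190)&(cv2.dilate((l==i).astype(np.uint8),np.ones((9,9)))>0))
P=np.array([atz(w,u,v,118,True)[:2] for v,u in np.argwhere(m)],np.float32); print(cv2.minAreaRect(P))
E
```

```text
[540.52963817 184.8478385  202.5085467 ] [-1.79858175e+02 -1.29562714e-01  1.47392695e+02] [ 13.73946875 -43.65239189]
[319.6 293.1]
[ 306  231   26  105 2260] [318.67433628 279.21017699]
((540.3411254882812, 186.86325073242188), (12.486198425292969, 51.7830696105957), 56.95836639404297)
```

servo_tool --plan '[[[0.0017,-0.0003,-0.018,0,0.05],[0,0,-0.02,0,0.05],[0,0,0,0,0.04],[0,0,0,0,0.02],[0,0,0,0,0.005],[0,0,0,0,0.0],[0,0,0,0,0.0],[0,0,0,0,0.0]]]' --force 60

```text
time: 11.0
tool_pos: [543.6, 183.8, 167.8]
tcp_rot: [-180.0, 0.1, 147.4]
ft_force: [-5.0, -6.5, 5.3]
finger_gap: 10.9
grip_force: 59.6
```

servo_tool --plan '[[[0,0,0,-6,0],[0,0,0,-6,0],[0,0,0,-6,0],[0,0,0,-6,0],[0,0,0,-6,0],[0,0,0,-6,0],[0,0,0,-6,0],[0,0,0,-6,0],[0,0,0,-6,0],[0,0,0,0,0]]]'

```text
time: 12.0
tool_pos: [542.6, 183.2, 167.8]
tcp_rot: [-179.9, 0.2, 93.2]
ft_force: [-12.3, -9.3, 11.2]
finger_gap: 10.5
grip_force: 60.5
```

```bash
cat > st.py <<'E'
from h import *
s=sense(); print({k:np.round(s[k],2).tolist() for k in('time','tool_pos','tcp_rot','ft_force','wrist_torque','finger_gap','grip_force')}, s['joint_pos'][5].round(1))
E
python3 st.py
```

```text
{'time': 12.0, 'tool_pos': [542.59, 183.16, 167.81], 'tcp_rot': [-179.89, 0.15, 93.16], 'ft_force': [-12.26, -9.28, 11.22], 'wrist_torque': [-1.59, 1.86, -0.0], 'finger_gap': 10.5, 'grip_force': 60.47} 10.5
```

servo_tool --plan '[[[-0.0005,-0.0004,0,-6,0],[0,0,0,-6,0],[0,0,0,-6,0],[0,0,0,-6,0],[0,0,0,-6,0],[0,0,0,-6,0],[0,0,0,-6,0],[0,0,0,-6,0],[0,0,0,-6,0],[0,0,0,-6,0]]]'

```text
time: 13.0
tool_pos: [541.2, 183.7, 167.8]
tcp_rot: [-179.9, 0.2, 33.2]
ft_force: [-18.0, -5.3, 14.6]
finger_gap: 11.0
grip_force: 61.0
```

```bash
python3 st.py
```

```text
{'time': 13.0, 'tool_pos': [541.17, 183.73, 167.77], 'tcp_rot': [-179.94, 0.23, 33.16], 'ft_force': [-17.95, -5.3, 14.58], 'wrist_torque': [-0.79, 2.8, 0.1], 'finger_gap': 10.99, 'grip_force': 60.96} 70.5
```

servo_tool --plan '[[[-0.001,0,0.0005,-6,0],[0,0,0,-6,0],[0,0,0,-6,0],[0,0,0,-6,0],[0,0,0,-6,0],[0,0,0,-2,0],[0,0,0,0,0]]]'

```text
time: 13.7
tool_pos: [540.7, 184.5, 167.8]
tcp_rot: [-180.0, 0.1, 1.3]
ft_force: [-10.8, -0.1, 7.0]
finger_gap: 10.5
grip_force: 59.9
```

```bash
python3 st.py
```

```text
{'time': 13.7, 'tool_pos': [540.72, 184.52, 167.81], 'tcp_rot': [-179.98, 0.13, 1.33], 'ft_force': [-10.82, -0.09, 7.03], 'wrist_torque': [-0.13, 1.74, 0.05], 'finger_gap': 10.45, 'grip_force': 59.86} 102.3
```

Now ease towards the stop, watching the torque.

servo_tool --plan '[[[-0.0005,0,0,-2,0],[0,0,0,-1.5,0],[0,0,0,-1.5,0],[0,0,0,0,0]]]'

```text
time: 14.1
tool_pos: [540.6, 184.6, 167.8]
tcp_rot: [-180.0, 0.1, -3.6]
ft_force: [-8.5, -0.3, 4.2]
finger_gap: 10.9
grip_force: 61.1
```

```bash
python3 st.py
```

```text
{'time': 14.1, 'tool_pos': [540.61, 184.64, 167.82], 'tcp_rot': [-179.99, 0.06, -3.57], 'ft_force': [-8.5, -0.27, 4.22], 'wrist_torque': [0.01, 1.36, 0.79], 'finger_gap': 10.93, 'grip_force': 61.14} 107.3
```

servo_tool --plan '[[[0,0,0,-1,0],[0,0,0,-1,0],[0,0,0,0,0],[0,0,0,0,0]]]'

```text
time: 14.5
tool_pos: [540.6, 184.6, 167.9]
tcp_rot: [180.0, 0.1, -5.5]
ft_force: [-7.6, -0.7, 4.6]
finger_gap: 10.8
grip_force: 73.4
```

```bash
python3 - <<'E'
exec(open('st.py').read())
w=snap('wrist','w8'); a=snap('side','s8')
W=cv2.resize(w['frame'][130:400,200:440],None,fx=2,fy=2,interpolation=cv2.INTER_CUBIC)
u,v=proj(a,[550,140,75]).astype(int)
A=cv2.resize(a['frame'][v-50:v+50,u-40:u+40],(320,400),interpolation=cv2.INTER_CUBIC)
A=cv2.copyMakeBorder(A,0,W.shape[0]-400,0,0,cv2.BORDER_CONSTANT)
cv2.imwrite('pics/eight.png',np.hstack([A,W]))
E
```

```text
{'time': 14.5, 'tool_pos': [540.62, 184.63, 167.87], 'tcp_rot': [179.99, 0.06, -5.47], 'ft_force': [-7.58, -0.71, 4.57], 'wrist_torque': [-0.07, 1.36, 1.5], 'finger_gap': 10.81, 'grip_force': 73.38} 109.2
```

View pics/eight.png

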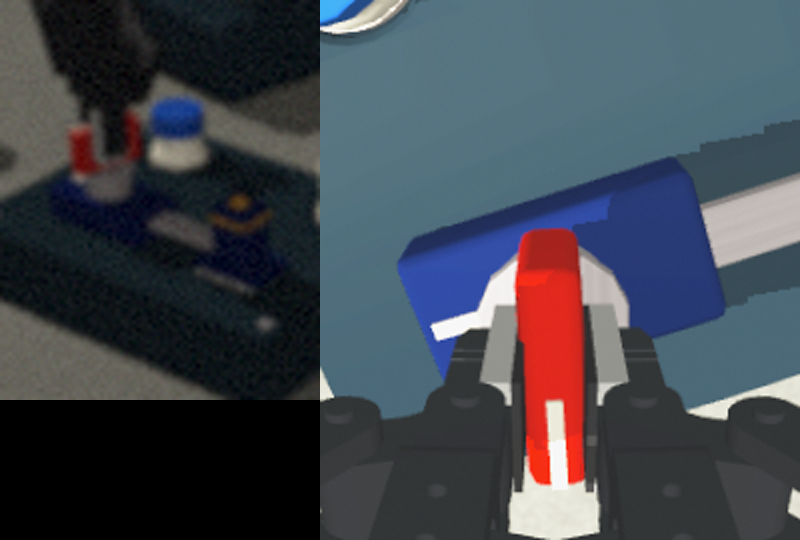

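servo_tool --plan '[[[0,0,0,5,0],[0,0,0,7,0],[0,0,0,7,0],[0,0,0,7,0],[0,0,0,7,0],[0,0,0,7,0],[0,0,0,7,0],[0,0,0,7,0],[0,0,0,7,0],[0,0,0,7,0]]]'

```text
time: 15.6
tool_pos: [541.4, 183.2, 167.9]
tcp_rot: [179.9, 0.1, 62.7]
ft_force: [-3.1, -6.4, 2.1]
finger_gap: 11.2
grip_force: 59.2
```

```bash
python3 st.py
```

```text
{'time': 15.6, 'tool_pos': [541.45, 183.22, 167.85], 'tcp_rot': [179.93, 0.07, 62.66], 'ft_force': [-3.13, -6.42, 2.15], 'wrist_torque': [-1.08, 0.46, -0.08], 'finger_gap': 11.15, 'grip_force': 59.17} 41.0
```

servo_tool --plan '[[[0,0,0,7,0],[0,0,0,7,0],[0,0,0,6,0],[0,0,0,4,0],[0,0,0,0,0],[0,0,0,0,0],[0,0,0,0,0],[0,0,0,0,0],[0,0,0,0,0],[0,0,0,0,0]]]'

```text
time: 16.6
tool_pos: [542.0, 183.1, 167.9]
tcp_rot: [179.9, 0.1, 86.4]
ft_force: [-0.8, -6.1, -0.6]
finger_gap: 10.7
grip_force: 58.9
```

```bash
python3 - <<'E'
exec(open('st.py').read())
w=snap('wrist','w9'); im=w['frame'].astype(int)
m=((im[:,:,2]>140)&(im[:,:,1]<110)&(im[:,:,0]<110)).astype(np.uint8)
n,l,st,c=cv2.connectedComponentsWithStats(m); i=1+st[1:,4].argmax(); print(st[i],c[i])
bright=(l==i)&(im[:,:,2]>200)
L=[];R=[]
for v in range(st[i,1]+22,st[i,1]+st[i,3]-5,3):
    x=np.flatnonzero(l[v]==i)
    if len(x)>5: L.append(atz(w,x[0]-.5,v,118,True)); R.append(atz(w,x[-1]+.5,v,118,True))
for E_ in (L,R):
    P=np.array(E_,np.float32)[:,:2]; vx,vy,x,y=cv2.fitLine(P,cv2.DIST_HUBER,0,.01,.01).ravel(); print('edge yaw',np.degrees(np.arctan2(vy,vx)),x,y)
a=proj(w,[565.5,82,94],1); print(a)
f=cv2.resize(w['frame'][0:400,150:500],None,fx=1.5,fy=1.5); cv2.imwrite('pics/nine.png',f)
E
```

```text
{'time': 16.6, 'tool_pos': [542.03, 183.05, 167.86], 'tcp_rot': [179.89, 0.09, 86.37], 'ft_force': [-0.79, -6.07, -0.64], 'wrist_torque': [-1.09, -0.02, 0.09], 'finger_gap': 10.72, 'grip_force': 58.87} 17.3
[ 300  244   34  129 3409] [316.65121737 301.25432678]
edge yaw 86.88787 536.85 185.39
edge yaw 85.907135 548.07 188.28
[368.9 453. ]
```

View pics/nine.png

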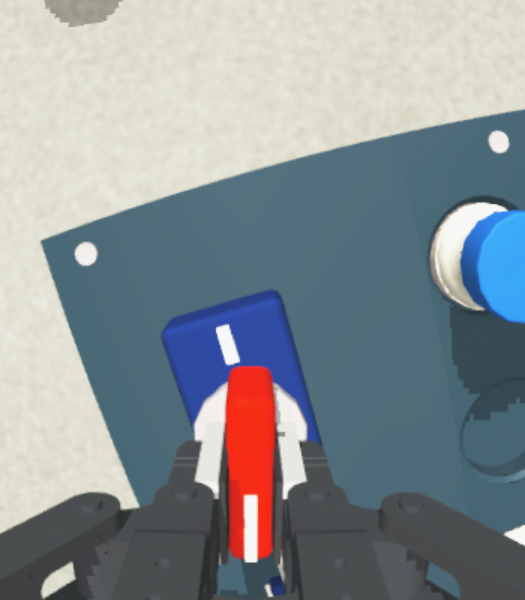

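```bash
python3 -c "
from h import *
print(np.abs(sense()['qd']).max()); print(r.hand_in())"
```

```text
0.12657798673918788
the job is handed in; nothing more can be done
None
```

The job is handed in at about 17 s. The module is plugged home with its flange on the deck. The thumbscrew was turned to its stop (1.5 N m at the wrist) and backed off to about 1.85 rad, and it is still gripped at about 59 N. No verdict came back from the hand-in.

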